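Load the analyser strip with reagent bottles by height

TASK

Line the four amber reagent bottles up by height on the loading strip, one standing upright in the middle of each black pad: the tallest on the pad next to the barcode reader, then each next shorter one in turn, the shortest on the pad farthest from the reader. Do not tip a bottle over on the way, and leave the rack of blood tubes that stands among them where it is.

Things in the scene. Friction and masses are not known exactly. Their poses are not given: they have to be found in the camera images.
- bottle_p_mid (a point): Loose amber glass reagent bottle with a white cap and a plain paper label, the tallest and widest of the four: 52 mm in diameter, 95 mm tall, at most 0.3 kg. It stands upright on the bench at the start. The point is on its axis, half-way up (47.5 mm above its underside), where it can be gripped across its round side; z is up along its axis.
- bottle_q_mid (a point): Loose amber glass reagent bottle with a white cap and a plain paper label, the second tallest of the four: 46 mm in diameter, 80 mm tall, at most 0.3 kg. It stands upright on the bench at the start. The point is on its axis, half-way up (40 mm above its underside), where it can be gripped across its round side; z is up along its axis.
- bottle_r_mid (a point): Loose amber glass reagent bottle with a white cap and a plain paper label, the third tallest of the four: 40 mm in diameter, 65 mm tall, at most 0.3 kg. It stands upright on the bench at the start. The point is on its axis, half-way up (32.5 mm above its underside), where it can be gripped across its round side; z is up along its axis.
- bottle_s_mid (a point): Loose amber glass reagent bottle with a white cap and a plain paper label, the shortest and narrowest of the four: 34 mm in diameter, 50 mm tall, at most 0.3 kg. It stands upright on the bench at the start. The point is on its axis, half-way up (25 mm above its underside), where it can be gripped across its round side; z is up along its axis.
- pad_a: One of four like, fixed black rubber discs, 58 mm across, 3 mm thick, in a straight row 90 mm apart on an aluminium strip (520 x 90 x 6 mm) fixed on the bench beyond the bottles. Origin: centre of its underside, 6 mm above the bench; its top is 9 mm above the bench. x axis across the row, y along it. The letter in its name says nothing of its place in the row, which changes.
- pad_b: One of four like, fixed black rubber discs, 58 mm across, 3 mm thick, in a straight row 90 mm apart on an aluminium strip (520 x 90 x 6 mm) fixed on the bench beyond the bottles. Origin: centre of its underside, 6 mm above the bench; its top is 9 mm above the bench. x axis across the row, y along it. The letter in its name says nothing of its place in the row, which changes.
- pad_c: One of four like, fixed black rubber discs, 58 mm across, 3 mm thick, in a straight row 90 mm apart on an aluminium strip (520 x 90 x 6 mm) fixed on the bench beyond the bottles. Origin: centre of its underside, 6 mm above the bench; its top is 9 mm above the bench. x axis across the row, y along it. The letter in its name says nothing of its place in the row, which changes.
- pad_d: One of four like, fixed black rubber discs, 58 mm across, 3 mm thick, in a straight row 90 mm apart on an aluminium strip (520 x 90 x 6 mm) fixed on the bench beyond the bottles. Origin: centre of its underside, 6 mm above the bench; its top is 9 mm above the bench. x axis across the row, y along it. The letter in its name says nothing of its place in the row, which changes.
- reader: Barcode reader: fixed grey block 50 x 40 mm, 50 mm tall, with black windows, standing on one end of the strip in line with the pads; which end changes from start to start (on the other end is only a low flat steel stop, 14 mm high). Its centre is 85 mm from that of the nearest pad. Origin at the centre of its underside, 6 mm above the bench.
- tube_rack_mid (a point): Loose white rack, 45 x 90 mm, 78 mm high, with six red-capped blood tubes in it (all one body), standing among the bottles: to be left alone. The point is at its middle, 39 mm above the bench; its y axis is the long one.

How it is judged:
By the outcome, as a careful person would: the job done as asked, in the order asked, and still so for the second after the job is handed in, with the robot touching nothing.
It also fails if it takes over 128 s, if anything falls off the work surface, if the arm or the gripper's body presses on something with over 40 N, if the wrist force passes 120 N, or if a joint passes its speed limit or range.

ROBOT

A 6-joint arm with a two-finger parallel gripper is mounted at the origin on the work surface. World frame = base frame: x ahead of the robot, y to its left, z up, the work surface at z = 0. Lengths are in mm, angles in rad, forces in N, time in s.
With the tool pointing down it reaches from about 300 to 775 mm from the base axis. Payload 14.6 kg.
Tool frame: the origin (TCP) lies between the finger pads; the fingertips stand 25 mm ahead of it and the grasp point (between the pads) lies 6 mm ahead of it; z points along the fingers, y is the line along which they close (so a half turn about z gives the same grasp; the last joint's range is limited). The gripper opens to 94 mm and grips with 3 to 60 N. Pads are 16 mm wide; open, the fingers measure 119 mm over their backs; the gripper's body (75 mm by 177 mm) begins 78 mm behind the grasp point.
Start: joints at [1.107, 0.3, 1.521, -0, 1.321, -0.067], TCP at [212.554, 507.257, 230.446] pointing down, gripper open.
Joint ranges: [-3.03, 3.03], [-0.79, 2.21], [0.23, 2.52], [-1.04, 4.18], [0, 3.07], [-2.55, 2.55]. Speed limits (rad/s): [2.22, 2.22, 2.57, 3.14, 3.14, 3.14].

INTERFACE

Orientations are given as [roll, pitch, yaw] about the fixed x, y, z axes, in that order (R = Rz(yaw) Ry(pitch) Rx(roll)).
In Python, from cell import manip gives the robot as it stands. The module is installed in compiled form; this text tells all that it offers.
- The arm moves only by the tool step_arm, never from a script. Its argument "series" is one flat list of numbers, 5 for each row, row after row: the shift along the world's x, y, z in mm, then the turn about the world's z in rad, then the closure, from 0 (fully open) to 1 (shut). In form: [dx, dy, dz, spin, jaw, dx, dy, dz, spin, jaw, ...]. A call has 1 to 20 rows; each row shifts and turns the commanded pose from where the row before left it; what a row does not reach is not made up. A row lasts 1/8 s, in which the tool goes at most 62.5 mm and 10.7 degrees, less where a joint would pass 70% of its speed; a pose out of reach is approached as far as the arm can. A call is refused whole if a number of a shift passes 62.5 or a number of a turn 0.188, either way. A call with a gripper value outside its range is refused whole. The fingers move at their own pace and stop on an object; "squeeze" is the grip in N (left out, the last holds). Time passes only in rows, so rows that do not move let the fingers close. It gives the time, the measured TCP pose, the force, the opening and the grip force at its end, in the units of the state.
- manip.read_state(): the state, without advancing time (a new reading comes with each control period).
- manip.camera(name): name is "side" or "top"; returns (picture, depth): 480x640x3 uint8, blue, green, red; 480x640 float32, mm along the optical axis (not along the pixel's ray), 0 where there is no reading.
- manip.camera_info(name): a dict with "fovy" (degrees; the focal length in pixels is half the picture's height over the tangent of half this angle, whatever the lens; pixels are square), "cx", "cy" (the principal point, pixels), "eye" and "orientation" of the camera in the world. Camera axes: x right, y down, z forward; pixel columns grow to the right and rows downward; lengths in mm; the calibration is good to about 2 mm. A picture is of the moment at which its call begins. camera_info takes no time and is no camera call.
- manip.sign_off(): hands the job in; it is judged then, once.
The state is a dict: "clock": time; "joints": joint angles; "qd": joint speeds; "effort": joint torques, N m; "eef_pos": TCP position; "eef_rot": TCP orientation; "wrist_force": force on the tool from outside, world axes, zero at the start; "moment": the same for the moment, N m; "finger_gap": finger opening in mm; "finger_force": force on a finger pad.
Only numpy, scipy, OpenCV 4.12 (cv2) and the standard library are available. Lean on these libraries where they do the work, as an engineer would, in place of code of your own. Each camera call takes 0.05 s, during which the arm holds its last target. There are 200 camera calls.

## Working session

There is one attempt and no reset: what is moved stays moved. The work goes in short steps, Python scripts to look and compute and a tool call to move; the robot and the scene stay as the last step left them, time stands still between calls to the robot, and variables do not carry over. Pictures are saved under pics/ and viewed, at most 14 in all, crops included, and the job is handed in when it is done.

Besides the shell and the picture viewer there is one more tool, called after "Emit:" in YAML: its name, and indented under it one key for each argument. step_arm: Moves the arm, as the interface text tells. Its arguments: {"type":"object","properties":{"series":{"type":"array"},"squeeze":{"type":"number"}},"required":["series"]}

```bash
mkdir -p pics
cat > h.py <<'E'
import numpy as np, cv2
from cell import manip
from scipy.spatial.transform import Rotation as R
def cam(n):
    i=manip.camera_info(n); f=240/np.tan(np.radians(i["fovy"])/2)
    o=np.array(i["orientation"],float)
    M=o if o.shape==(3,3) else R.from_euler('xyz',o).as_matrix()
    return i,f,M,np.array(i["eye"],float)
def cloud(n,depth):
    i,f,M,e=cam(n); v,u=np.mgrid[:480,:640]
    P=np.stack([(u-i["cx"])/f*depth,(v-i["cy"])/f*depth,depth],-1)
    return P@M.T+e
E
python3 - <<'E'
from h import *
for n in("top","side"):
    p,d=manip.camera(n); cv2.imwrite(f"pics/{n}0.png",p); np.savez(f"{n}0.npz",p=p,d=d)
    print(n,manip.camera_info(n),(d>0).mean())
print(manip.read_state())
E
```

```text
top {'fovy': 50.23791572326283, 'cx': 333.7257427207957, 'cy': 245.40711563220398, 'eye': array([ 406.54902665,  -19.3461317 , 1164.74535459]), 'orientation': array([-3.0224358 ,  0.02308809, -1.5553786 ])} 0.9961979166666667
side {'fovy': 51.12969440232416, 'cx': 328.10049813654007, 'cy': 244.3751326045601, 'eye': array([ 359.7302814 , -524.36214499,  694.11661224]), 'orientation': array([-2.4164977 , -0.01621719, -0.37091117])} 0.9958333333333333
{'clock': 0.1, 'joints': array([ 1.10742286e+00,  3.00394247e-01,  1.52154907e+00,  1.80864064e-05,
        1.32067838e+00, -6.66218816e-02]), 'qd': array([ 0.00012725, -0.00143309, -0.00082078,  0.00156426,  0.00100401,
        0.00013617]), 'effort': array([ 2.09300859e-03, -5.32649732e+01, -3.53280544e+01,  7.09508755e-02,
        2.36222288e-02, -6.82614609e-05]), 'eef_pos': array([212.4461388 , 507.07825124, 229.9420101 ]), 'eef_rot': array([-3.14056707e+00, -8.59858159e-05,  2.74483653e+00]), 'wrist_force': array([-0.11455741, -0.07822596, -0.14232089]), 'moment': array([ 0.04532604, -0.02893135,  0.00349523]), 'finger_force': 0.0, 'finger_gap': 93.83454020093761}
```

View pics/top0.png

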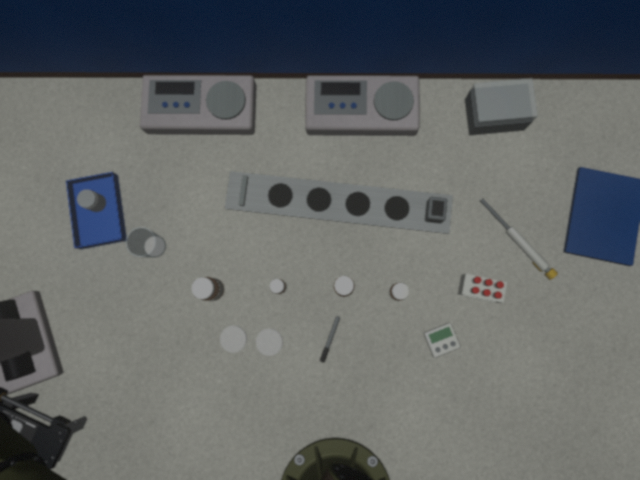

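View pics/side0.png

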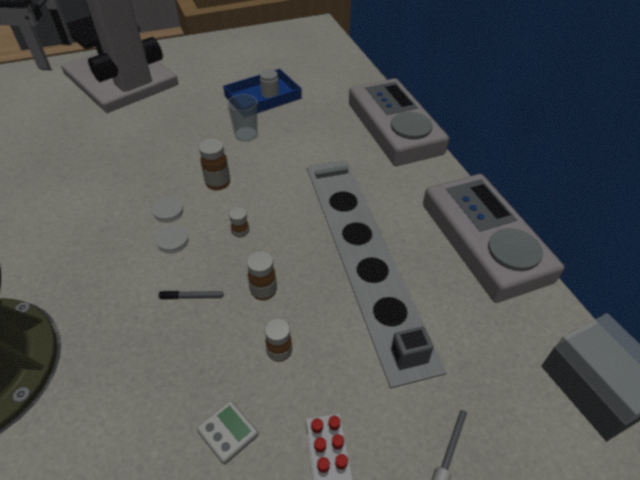

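Top view: caps at about (204,288), (277,286), (344,286) and (400,291). Pads run from (280,195) to (397,208), with the reader at (437,209), i.e. at the −y end. The side view agrees.

```bash
cat > m.py <<'E'
from h import *
def ray(n,u,v,z):
    i,f,M,e=cam(n); r=M@np.array([(u-i["cx"])/f,(v-i["cy"])/f,1]); return (e+r*(z-e[2])/r[2])
def blobs(mask,lo,hi):
    k,l,s,c=cv2.connectedComponentsWithStats(mask.astype(np.uint8)); return [(c[j],s[j,4],l==j) for j in range(1,k) if lo<s[j,4]<hi]
def measure(p,d):
    C=cloud("top",d); hsv=cv2.cvtColor(p,cv2.COLOR_BGR2HSV)
    out=[]
    for nm,(u,v) in {}.items(): pass
    z=C[...,2]
    roi=np.zeros(z.shape,bool); roi[260:320,180:520]=1
    for c,a,m in blobs((z>35)&roi,40,3000):
        h=np.percentile(z[m],90); t=m&(z>h-6); uv=cv2.minEnclosingCircle(np.argwhere(t)[:,::-1].astype(np.float32))
        print("obj",c.round(),a,"h",round(float(h),1),"cloud",C[t].mean(0).round(1),"circ",ray("top",*uv[0],h)[:2].round(1),round(uv[1],1))
    dark=(p.max(2)<50); roi[:]=0; roi[170:235,225:455]=1
    for c,a,m in blobs(dark&roi,150,3000): print("pad",c.round(1),a,ray("top",*c,9).round(1),"cloud",C[m].mean(0).round(1))
if __name__=="__main__":
    D=np.load("top0.npz"); measure(D["p"],D["d"])
    q=D["p"]; C=cloud("top",D["d"])
    for u,v in [(437,205),(345,90),(200,90),(498,105),(240,400),(485,285),(300,230),(442,340)]: print(u,v,C[v,u].round(1))
    # side cross-check
    S=np.load("side0.npz"); cs=cloud("side",S["d"])
    for u,v in [(343,201),(357,233),(373,269),(390,311),(212,147),(238,214),(260,261),(277,328)]: print("side",u,v,cs[v,u].round(1))
E
python3 m.py
```

```text
obj [483. 288.] 909 h 79.1 cloud [ 451.1 -312.    97.4] circ [ 451.1 -309.5] 19.5
obj [206. 288.] 590 h 96.9 cloud [441.  279.5 106. ] circ [443.5 274. ] 15.1
obj [343. 286.] 358 h 82.4 cloud [451.7 -13.9  84. ] circ [451.  -15.7] 10.4
obj [276. 286.] 169 h 52.4 cloud [449.5 131.6  57.3] circ [449.1 132.4] 7.2
obj [399. 291.] 261 h 67.8 cloud [ 442.1 -134.9   65.3] circ [ 441.8 -134.6] 8.6
pad [280. 195.] 355 [660.1 135.3   9. ] cloud [659.4 134.8  12.4]
pad [318.6 199.1] 367 [651.3  45.9   9. ] cloud [650.6  45.7  12.5]
pad [357.4 203.5] 374 [642.1 -43.4   9. ] cloud [641.3 -43.3  12.5]
pad [396.5 207.7] 371 [ 633.2 -132.8    9. ] cloud [ 632.5 -132.5   12.6]
437 205 [ 630.5 -216.3   58.5]
345 90 [896.7 -11.7  48.4]
200 90 [893.5 319.9  51.7]
498 105 [ 846.1 -344.3   90.2]
240 400 [197.  212.8  -1. ]
485 285 [ 456.8 -314.4   69.2]
300 230 [580.6  88.1  -1.6]
442 340 [ 337.1 -232.1   17.3]
side 343 201 [660.3 136.1   6.8]
side 357 233 [650.6  44.4   9.8]
side 373 269 [642.5 -44.5  10.1]
side 390 311 [ 632.1 -134.     9.6]
side 212 147 [443.2 277.7  94.4]
side 238 214 [450.5 129.   50. ]
side 260 261 [452.6 -14.8  78.7]
side 277 328 [ 442.6 -133.9   64.5]
```

```bash
cat > caps.py <<'E'
from m import *
def caps(p,d,H,n="top"):
    hsv=cv2.cvtColor(p,cv2.COLOR_BGR2HSV); g=(hsv[...,2]>185)&(hsv[...,1]<45)
    for nm,(u,v,h) in H.items():
        w=np.zeros(g.shape,bool); w[v-22:v+22,u-22:u+22]=1
        b=sorted(blobs(g&w,20,2000),key=lambda t:-t[1])[:1]
        for c,a,m in b:
            cc,r=cv2.minEnclosingCircle(np.argwhere(m)[:,::-1].astype(np.float32))
            print(n,nm,c.round(1),a,round(r,1),"centroid",ray(n,*c,h)[:2].round(1),"circ",ray(n,*cc,h)[:2].round(1))
if __name__=="__main__":
    D=np.load("top0.npz"); print(D["p"][288,190:225].max(1))
    caps(D["p"],D["d"],dict(P=(204,288,95),S=(277,286,50),Q=(344,286,80),R=(400,291,65)))
E
python3 caps.py
```

```text
[132 141 148 151 154 155 154 155 154 154 154 154 154 153 154 154 153 153
 154 154 154 148 129  97  72  64  64  62  61  65  65  62  64  75 102]
```

Emit:
step_arm:
  series: [30,-30,0,-0.16,0,30,-30,0,-0.16,0,30,-30,0,-0.16,0,30,-30,0,-0.16,0,30,-30,0,-0.16,0,30,-30,0,-0.16,0,30,-30,0,-0.16,0,20,-20,0,-0.16,0,0,0,0,0,0]

```text
clock: 1.23
eef_pos: [443.3, 276.1, 230.0]
eef_rot: [-3.141, 0.001, 1.462]
wrist_force: [0.8, 0.5, -0.1]
finger_gap: 93.7
finger_force: 0.0
```

```bash
sed -i 's/>185/>145/' caps.py; python3 caps.py
```

```text
[132 141 148 151 154 155 154 155 154 154 154 154 154 153 154 154 153 153
 154 154 154 148 129  97  72  64  64  62  61  65  65  62  64  75 102]
top P [201.3 287.6] 308 10.0 centroid [441.7 283.8] circ [441.8 284. ]
top S [275.7 285.4] 115 6.1 centroid [450.3 133.7] circ [450.9 133.8]
top Q [343.5 284.8] 226 8.6 centroid [452.5 -14.2] circ [452.9 -14.5]
top R [400.6 290.6] 168 7.3 centroid [ 442.5 -136.2] circ [ 442.4 -136.4]
```

Run:
```python
from m import *
S=np.load("side0.npz"); C=cloud("side",S["d"]); v,u=np.mgrid[:480,:640]
for nm,x,y,h in [("P",441.8,283.9,95),("S",450.5,133.7,50),("Q",452.6,-14.3,80),("R",442.5,-136.3,65)]:
    m=(np.hypot(C[...,0]-x,C[...,1]-y)<40)&(C[...,2]>12)&(C[...,2]<h+8)
    t=m&(abs(C[...,2]-h)<3)
    print(nm,m.sum(),"all xrange",np.percentile(C[m],[3,97],axis=0)[:,:2].round(1).tolist(),"top",C[t].mean(0).round(1),t.sum(), "top range",np.percentile(C[t],[3,97],axis=0)[:,:2].round(1).tolist())
```

```text
P 1148 all xrange [[418.1, 256.1], [464.4, 297.0]] top [441.8 281.   94.4] 288 top range [[422.0, 260.4], [461.6, 302.1]]
S 428 all xrange [[435.3, 116.0], [464.6, 143.4]] top [450.3 131.5  49.3] 175 top range [[437.0, 118.6], [463.6, 145.3]]
Q 1142 all xrange [[431.0, -37.3], [471.2, 0.1]] top [452.1 -15.6  79.3] 418 top range [[434.7, -33.8], [469.9, 2.5]]
R 913 all xrange [[424.3, -154.9], [458.5, -121.9]] top [ 442.  -136.2   64.4] 427 top range [[426.5, -152.1], [457.6, -119.5]]
```

Emit:
step_arm:
  series: [-1.5,6,0,0,0,0,0,-40,0,0,0,0,-40,0,0,0,0,-40,0,0,0,0,-36,0,0,0,0,-20,0,0,0,0,0,0,0,0,0,0,0,1,0,0,0,0,1,0,0,0,0,1,0,0,0,0,1,0,0,0,0,1,0,0,0,0,1,0,0,0,0,1,0,0,0,0,1]
  squeeze: 25

```text
clock: 3.1
eef_pos: [441.2, 283.3, 54.7]
eef_rot: [3.141, -0.0, 1.465]
wrist_force: [0.8, -0.5, 4.6]
finger_gap: 51.1
finger_force: 25.0
```

Emit:
step_arm:
  series: [0,0,20,0,1,0,0,40,0,1,0,0,40,0,1,0,0,20,0,1,6,-14,0,0,1,13,-28,0,0,1,14,-30,0,0,1,14,-30,0,0,1,14,-30,0,0,1,14,-30,0,0,1,14,-30,0,0,1,14,-30,0,0,1,14,-30,0,0,1,14,-30,0,0,1,14,-30,0,0,1,14,-30,0,0,1,14,-30,0,0,1,14,-30,0,0,1]

```text
clock: 5.35
eef_pos: [627.5, -120.7, 172.1]
eef_rot: [-3.139, -0.0, 1.464]
wrist_force: [-0.0, 0.6, -1.5]
finger_gap: 51.6
finger_force: 25.0
```

Emit:
step_arm:
  series: [4.4,-15,0,0,1,0,0,0,0,1,0,0,0,0,1,0,0,-40,0,1,0,0,-30,0,1,0,0,-15,0,1,0,0,0,0,1,0,0,0,0,1]

```text
clock: 6.35
eef_pos: [633.1, -133.7, 91.0]
eef_rot: [3.14, 0.0, 1.465]
wrist_force: [-0.3, -1.3, -1.7]
finger_gap: 51.4
finger_force: 25.0
```

Emit:
step_arm:
  series: [0,0,-12,0,1,0,0,-7,0,1,0,0,-3,0,1,0,0,-2,0,1,0,0,0,0,1,0,0,0,0,1]

```text
clock: 7.1
eef_pos: [632.5, -133.8, 65.7]
eef_rot: [3.141, 0.0, 1.465]
wrist_force: [0.6, 0.7, -2.4]
finger_gap: 51.0
finger_force: 25.0
```

Emit:
step_arm:
  series: [0,0,-1,0,1,0,0,-1,0,1,0,0,0,0,1,0,0,0,0,1]

```text
clock: 7.6
eef_pos: [632.5, -133.8, 63.7]
eef_rot: [3.141, 0.0, 1.465]
wrist_force: [-1.4, 0.1, 2.1]
finger_gap: 51.0
finger_force: 25.0
```

Emit:
step_arm:
  series: [0,0,0,0,0.5,0,0,0,0,0,0,0,0,0,0,0,0,0,0,0,0,0,10,0,0,0,0,40,0,0,0,0,40,0,0,0,0,30,0,0,-30,20,0,0,0,-30,20,0,0,0,-30,20,0,0,0,-30,20,0,0,0,-30,20,0,0,0,-30,19,0,0,0,0,0,0,0,0,0,0,0,0,0]

```text
clock: 9.6
eef_pos: [453.2, -15.0, 184.2]
eef_rot: [3.14, 0.0, 1.465]
wrist_force: [0.9, 0.0, 0.5]
finger_gap: 94.1
finger_force: 0.0
```

```bash
cat > chk.py <<'E'
from m import *
import sys
T={"P":(632.6,-133.3,104),"Q":(642.2,-43.9,89),"R":(651,45.2,74),"S":(660.2,135.7,59)}
p,d=manip.camera("top"); s,ds=manip.camera("side"); C=cloud("side",ds); Ct=cloud("top",d)
cv2.imwrite(f"pics/t{sys.argv[1]}.png",p); cv2.imwrite(f"pics/s{sys.argv[1]}.png",s)
for k,(x,y,h) in T.items():
  for n,c,im in(("side",C,s),("top",Ct,p)):
    m=(np.hypot(c[...,0]-x,c[...,1]-y)<35)&(abs(c[...,2]-h)<(3 if n=="side" else 8))
    if n=="top": m&=im.min(2)>120
    if m.sum()>40:
        q=c[m][:,:2]; print(n,k,m.sum(),"mean",q.mean(0).round(1),"err",(q.mean(0)-[x,y]).round(1),"mid",(np.percentile(q,[3,97],axis=0).mean(0)-[x,y]).round(1))
print(manip.read_state()["eef_pos"],manip.read_state()["clock"])
E
python3 chk.py 1
```

```text
side P 581 mean [ 631.2 -134.8] err [-1.4 -1.5] mid [-1.2 -1.3]
top P 361 mean [ 631.7 -133.5] err [-0.9 -0.2] mid [-1.3 -0.4]
[453.11688967 -15.14626436 183.63308413] 9.7
```

Emit:
step_arm:
  series: [0,0,-40,0,0,0,0,-40,0,0,0,0,-36,0,0,0,0,-20,0,0,0,0,0,0,0,0,0,0,0,1,0,0,0,0,1,0,0,0,0,1,0,0,0,0,1,0,0,0,0,1,0,0,0,0,1,0,0,0,0,1,0,0,0,0,1,0,0,0,0,1]

```text
clock: 11.45
eef_pos: [452.5, -14.7, 47.5]
eef_rot: [3.141, -0.0, 1.465]
wrist_force: [-0.1, 0.4, 3.9]
finger_gap: 45.3
finger_force: 25.0
```

Emit:
step_arm:
  series: [0,0,20,0,1,0,0,40,0,1,0,0,20,0,1,10,-2,0,0,1,25,-4,0,0,1,30,-4,0,0,1,30,-4,0,0,1,30,-5,0,0,1,30,-5,0,0,1,25,-4,0,0,1,10,-1,0,0,1,0,0,0,0,1,0,0,-30,0,1,0,0,-20,0,1,0,0,-12,0,1,0,0,-5,0,1,0,0,0,0,1,0,0,0,0,1]

```text
clock: 13.7
eef_pos: [642.8, -43.8, 61.2]
eef_rot: [3.14, 0.0, 1.465]
wrist_force: [-0.5, -0.6, -2.5]
finger_gap: 45.1
finger_force: 25.0
```

Emit:
step_arm:
  series: [0,0,-2,0,1,0,0,-1.5,0,1,0,0,-1,0,1,0,0,0,0,1,0,0,0,0,1]

```text
clock: 14.32
eef_pos: [642.5, -43.8, 56.6]
eef_rot: [3.141, 0.0, 1.465]
wrist_force: [-3.3, 0.4, 6.4]
finger_gap: 45.5
finger_force: 25.0
```

Emit:
step_arm:
  series: [0,0,0,0,0.5,0,0,0,0,0,0,0,0,0,0,0,0,0,0,0,0,0,10,0,0,0,0,40,0,0,0,0,40,0,0,0,0,30,0,0,-33,-15,0,0,0,-33,-15,0,0,0,-33,-15,0,0,0,-33,-15,0,0,0,-33,-16,0,0,0,-35,-16,0,0,0,0,0,0,0,0,0,0,0,0,0]

```text
clock: 16.32
eef_pos: [443.0, -135.7, 176.6]
eef_rot: [3.14, 0.0, 1.465]
wrist_force: [-0.5, 0.0, -0.3]
finger_gap: 94.1
finger_force: 0.0
```

```bash
python3 chk.py 2
```

```text
side P 574 mean [ 631.3 -134.6] err [-1.3 -1.3] mid [-1.  -1.1]
top P 363 mean [ 631.7 -133.4] err [-0.9 -0.1] mid [-1.2 -0.5]
side Q 379 mean [641.1 -44.3] err [-1.1 -0.4] mid [-1.2 -0.4]
top Q 281 mean [641.7 -42.8] err [-0.5  1.1] mid [-0.4  1.1]
[ 443.13686875 -135.47621484  176.16581397] 16.425
```

Emit:
step_arm:
  series: [0,0,-40,0,0,0,0,-40,0,0,0,0,-37,0,0,0,0,-20,0,0,0,0,0,0,0,0,0,0,0,1,0,0,0,0,1,0,0,0,0,1,0,0,0,0,1,0,0,0,0,1,0,0,0,0,1,0,0,0,0,1,0,0,0,0,1,0,0,0,0,1,0,0,0,0,1]

```text
clock: 18.3
eef_pos: [442.5, -135.7, 39.0]
eef_rot: [3.142, 0.0, 1.465]
wrist_force: [-0.1, -0.5, 2.2]
finger_gap: 39.3
finger_force: 25.0
```

Emit:
step_arm:
  series: [0,0,20,0,1,0,0,40,0,1,0,0,40,0,1,0,0,20,0,1,13,12,0,0,1,28,24,0,0,1,28,24,0,0,1,28,24,0,0,1,28,24,0,0,1,28,24,0,0,1,28,24,0,0,1,18,15,0,0,1,10,10,0,0,1,0,0,0,0,1,0,0,-40,0,1,0,0,-40,0,1,0,0,-20,0,1,0,0,-6,0,1,0,0,0,0,1,0,0,0,0,1]

```text
clock: 20.8
eef_pos: [652.1, 45.2, 54.4]
eef_rot: [3.139, -0.0, 1.465]
wrist_force: [-0.5, -0.4, -1.1]
finger_gap: 39.0
finger_force: 25.0
```

Down about 6.4 mm to 48, then release and move to S (450.4, 132.5).

Emit:
step_arm:
  series: [0,0,-3,0,1,0,0,-2,0,1,0,0,-1,0,1,0,0,0,0,1,0,0,0,0,1]

```text
clock: 21.42
eef_pos: [651.6, 45.3, 48.0]
eef_rot: [3.141, -0.0, 1.465]
wrist_force: [-4.4, -0.9, 9.2]
finger_gap: 39.3
finger_force: 25.0
```

Emit:
step_arm:
  series: [0,0,0,0,0.5,0,0,0,0,0,0,0,0,0,0,0,0,0,0,0,0,0,10,0,0,0,0,40,0,0,0,0,40,0,0,0,0,30,0,0,-33,14,0,0,0,-33,14,0,0,0,-33,15,0,0,0,-33,15,0,0,0,-34,15,0,0,0,-35,15,0,0,0,0,0,0,0,0,0,0,0,0,0]

```text
clock: 23.42
eef_pos: [451.1, 133.2, 167.7]
eef_rot: [3.14, -0.0, 1.465]
wrist_force: [1.1, 0.3, 0.3]
finger_gap: 93.9
finger_force: 0.0
```

```bash
python3 chk.py 3
```

```text
side P 584 mean [ 631.3 -134.9] err [-1.3 -1.6] mid [-1.2 -1.1]
top P 362 mean [ 631.8 -133.4] err [-0.8 -0.1] mid [-0.9 -0.4]
side Q 374 mean [641.3 -44.3] err [-0.9 -0.4] mid [-0.7 -0.4]
top Q 279 mean [641.8 -42.9] err [-0.4  1. ] mid [-0.3  1.1]
side R 232 mean [650.6  45. ] err [-0.4 -0.2] mid [-0.3  0.1]
top R 207 mean [650.7  46. ] err [-0.3  0.8] mid [-0.5  0.8]
[451.17557844 132.96219027 167.15954062] 23.525
```

Emit:
step_arm:
  series: [0,0,-40,0,0,0,0,-40,0,0,0,0,-34.5,0,0,0,0,-20,0,0,0,0,0,0,0,0,0,0,0,1,0,0,0,0,1,0,0,0,0,1,0,0,0,0,1,0,0,0,0,1,0,0,0,0,1,0,0,0,0,1,0,0,0,0,1,0,0,0,0,1,0,0,0,0,1,0,0,0,0,1]

```text
clock: 25.52
eef_pos: [450.5, 133.3, 32.5]
eef_rot: [3.142, -0.0, 1.465]
wrist_force: [-0.3, 0.4, 0.5]
finger_gap: 33.0
finger_force: 25.0
```

Emit:
step_arm:
  series: [0,0,20,0,1,0,0,40,0,1,0,0,40,0,1,0,0,10,0,1,15,0.5,0,0,1,30,0.5,0,0,1,30,0.5,0,0,1,30,0.5,0,0,1,30,0.5,0,0,1,30,0,0,0,1,30,0,0,0,1,15,0,0,0,1,0,0,0,0,1,0,0,-40,0,1,0,0,-35,0,1,0,0,-15,0,1,0,0,-5,0,1,0,0,0,0,1,0,0,0,0,1]

```text
clock: 27.9
eef_pos: [661.0, 135.9, 48.8]
eef_rot: [3.14, -0.0, 1.465]
wrist_force: [-1.1, 0.5, -0.1]
finger_gap: 33.1
finger_force: 25.0
```

Emit:
step_arm:
  series: [0,0,-3,0,1,0,0,-2,0,1,0,0,-1.5,0,1,0,0,0,0,1,0,0,0,0,1]

```text
clock: 28.52
eef_pos: [660.5, 135.8, 41.5]
eef_rot: [3.141, -0.0, 1.465]
wrist_force: [-3.2, -0.4, 5.7]
finger_gap: 33.1
finger_force: 25.0
```

Emit:
step_arm:
  series: [0,0,0,0,0.5,0,0,0,0,0,0,0,0,0,0,0,0,0,0,0,0,0,10,0,0,0,0,40,0,0,0,0,40,0,0,0,0,40,0,0,0,0,20,0,0,-33,14,0,0,0,-33,14,0,0,0,-33,15,0,0,0,-33,15,0,0,0,-34,15,0,0,0,-35,15,0,0,0,0,0,0,0,0,0,0,0,0,0]

```text
clock: 30.65
eef_pos: [460.0, 223.7, 191.6]
eef_rot: [3.14, -0.001, 1.465]
wrist_force: [0.0, 0.3, -0.7]
finger_gap: 94.2
finger_force: 0.0
```

```bash
python3 chk.py 4
```

```text
side P 585 mean [ 631.2 -134.8] err [-1.4 -1.5] mid [-1.2 -1.3]
top P 364 mean [ 631.6 -133.4] err [-1.  -0.1] mid [-1.  -0.5]
side Q 370 mean [641.3 -44.3] err [-0.9 -0.4] mid [-0.8 -0.3]
top Q 281 mean [641.5 -42.8] err [-0.7  1.1] mid [-0.3  1.1]
side R 234 mean [650.5  44.6] err [-0.5 -0.6] mid [-0.4 -0.6]
top R 208 mean [650.6  45.9] err [-0.4  0.7] mid [-0.3  0.8]
side S 145 mean [658.9 133.9] err [-1.3 -1.8] mid [-0.8 -1.9]
top S 151 mean [659.4 135.3] err [-0.8 -0.4] mid [-0.6 -0.5]
[460.14559199 223.41978374 191.1175551 ] 30.75
```

View pics/s4.png

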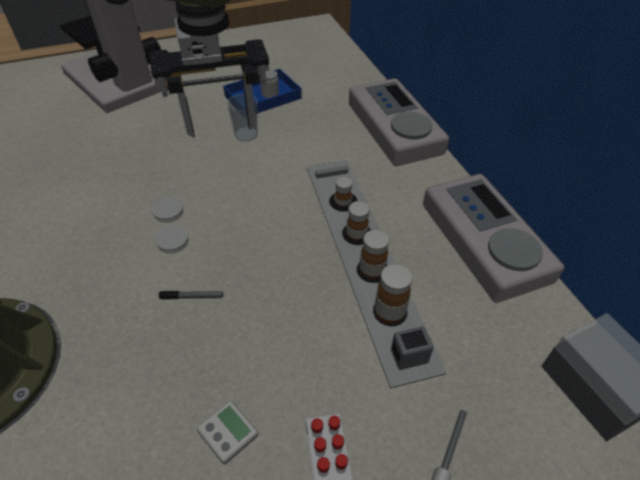

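The side view shows all four bottles upright on their pads in descending height, from the reader end at (412,348) to the far end at (343,195). The rack at (330,445) hasn't moved, and the gripper is clear.

```bash
python3 -c "
from cell import manip
print(manip.sign_off())"
```

```text
the job is handed in; nothing more can be done
None
```

The four bottles stand upright on their pads, tallest next to the reader and shortest farthest away, each within about 2 mm of its pad centre by the cameras; the rack was not touched, and the job was handed in at about 31 s.

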